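Tap a pack of panel blanks square in a leaf drill jig and close the leaf

TASK

Get the pack of five aluminium panel blanks ready for drilling: with the jig's leaf still open, tap the edges of the untidy pack until all five blanks lie flush on top of one another, flat on the jig and up against its three stops. Then swing the hinged leaf down over the pack until it lies fully closed, and let go. Do not knock the pen, the screwdriver or the roll of tape aside.

Things in the scene. Friction and masses are not known exactly. Their poses are not given: they have to be found in the camera images.
- jig: Leaf drill jig fixed on the bench: grey base plate on rubber feet, three steel stop blocks, hinged leaf. Origin at bench height under the centre of the squared pack, z up. Base top 20 mm above the bench, from x -49 to +72, y -78 to +34 mm, so a squared pack overhangs it 6 mm on the open sides (-x, +y). A blank is home with its centre at jig x 0, y 0, sides parallel to jig x, y.
- stop_a (a point): Middle of the pack-side face of the first of two stops on the hinge side, at jig x -36, y -40 mm, 33 mm above the bench. The block is 14 mm wide in x and 46 mm high above the bench (screw head to 49). The pack has to be tapped towards jig -y against stops a and b.
- stop_b (a point): The same point of the second stop on the hinge side, at jig x +36, y -40 mm.
- stop_end (a point): Middle of the pack-side face of the single stop at the far end, at jig x +55, y 0 mm, 33 mm above the bench; block 34 mm wide in y, 46 mm high. The pack has to be tapped towards jig +x against it.
- leaf (a joint): Hinge angle of the leaf (rad): 0 = closed, level on the pack; 1.57 = upright; 1.75 to 1.95 at the start (open, leaning back to jig -y). Dark steel plate 52 mm wide (jig x -26 to +26), 6 mm thick, reaching 110 mm from the axis, plus a lift tab 36 mm wide to 128 mm. The hinge is stiff: the leaf stays where it is left; about 2 N at the tab turns it.
- leaf_hinge (a point): Middle of the leaf's hinge axis (at the leaf's mid thickness), at jig y -62 mm, 43 mm above the bench; the axis is parallel to jig x. Closed, the leaf points from here to jig +y, and a lip 10 mm deep turned down near its free edge passes in front of the pack's +y edge with 3 mm of clearance: it closes only over a squared pack.
- leaf_tab (a point): Middle of the outer face of the leaf's lift tab, 118 mm from the hinge axis: the upper face when closed (46 mm above the bench), the face looking to jig -y when upright. Brass drill bushes stand 2.5 mm proud of the outer face, none on the tab.
- blank1: Lowest of five equal plain matt grey aluminium panel blanks, 110 mm (own x) by 80 mm (own y) by 4 mm, about 95 g each, smooth (they slide easily), piled on the jig; origin at the centre of its underside, 20 mm above the bench. At the start each blank lies 5 to 16 mm short of the stops and is turned up to 0.06 rad, each differently.
- blank2: Second blank from below, same size; its underside is 24 mm above the bench.
- blank3: Third blank from below, same size; its underside is 28 mm above the bench.
- blank4: Fourth blank from below, same size; its underside is 32 mm above the bench.
- blank5: Top blank, same size; its underside is 36 mm above the bench, so the pack's top is at 40 mm.
- marker_pen: Black and red marker pen, 128 mm long, 15 mm high, lying on the bench past the jig's far end (jig +x). Leave it alone. Origin at the centre of its underside.
- screwdriver_b: Yellow screwdriver, 165 mm long, 21 mm high, lying on the bench on the jig's hinge side. Leave it alone. Origin at the centre of its underside.
- tape_roll: Yellow roll of tape, 62 mm across, 19 mm high, lying flat near the jig's hinge-side corner that is nearest the robot. Leave it alone. Origin at the centre of its underside.
Not all that is in view belongs to the job. What is shaped like the blank5 but red is not meant.

How it is judged:
By the outcome, as a careful person would: the job done as asked, in the order asked, and still so for the second after the job is handed in, with the robot touching nothing.
It also fails if it takes over 64 s, if anything falls off the work surface, if the arm or the gripper's body presses on something with over 40 N, if the wrist force passes 120 N, or if a joint passes its speed limit or range.

ROBOT

A 6-joint arm with a two-finger parallel gripper is mounted at the origin on a cart in front of the work surface, level with it; the furniture and walls round the work are solid. World frame = base frame: x ahead of the robot, y to its left, z up, the work surface at z = 0. Lengths are in m, angles in rad, forces in N, time in s.
With the tool pointing down it reaches from about 0.25 to 0.775 m from the base axis. Payload 4 kg.
Tool frame: the origin (TCP) lies on the centre line of the jaws, within the pads' length; the fingertips stand robot.tips_ahead ahead of it and the grasp point (between the pads) lies 8 mm behind it (robot.tips_ahead is the distance from the TCP to the fingertips, in m); z points along the fingers, y is the line along which they close (so a half turn about z gives the same grasp; the last joint's range is limited). The gripper opens to 94 mm and grips with 3 to 60 N. Pads are 16 mm wide; open, the fingers measure 119 mm over their backs; the gripper's body (75 mm by 177 mm) begins 78 mm behind the grasp point.
Start: joints at [-1.341, 0.087, 1.371, -0, 1.684, -0.103], TCP at [0.18, -0.52, 0.217] pointing down, gripper open.
Joint ranges: [-3.1, 3.1], [-0.76, 2.03], [0.27, 2.55], [-1.08, 4.22], [0.17, 2.65], [-2.57, 2.57]. Speed limits (rad/s): [2.79, 2.79, 3.14, 3.14, 3.14, 3.14].

INTERFACE

Orientations are given as [roll, pitch, yaw] about the fixed x, y, z axes, in that order (R = Rz(yaw) Ry(pitch) Rx(roll)).
In Python, from bench import robot, snapshot, close_job, spotter gives the robot as it stands. The module is installed in compiled form; this text tells all that it offers.
- The arm moves only by the tool servo_tool, never from a script. Its argument "commands" is one flat list of numbers, 7 for each row, row after row: the shift along the tool's x, y, z in m, then the turn, a rotation vector about the tool's x, y, z in degrees, then the finger opening in m, from 0 to 0.094. In form: [x, y, z, ax, ay, az, grip, x, y, z, ax, ay, az, grip, ...]. A call has 1 to 10 rows; each row is the pose to reach, as a shift and turn from the pose commanded when the call began, along the tool's axes at that moment; what a row does not reach only later rows make up. A row lasts 1/8 s, in which the tool goes at most 62.5 mm and 10.7 degrees, less where a joint would pass 70% of its speed; a pose out of reach is approached as far as the arm can. A call with a gripper value outside its range is refused whole. The fingers move at their own pace and stop on an object; the grip force is fixed at half the most. Time passes only in rows, so rows that repeat a pose let the fingers close. It gives the time, the measured TCP pose, the force, the opening and the grip force at its end, in the units of the state.
- robot.get_obs(): the state, without advancing time (a new reading comes with each control period).
- snapshot(name): name is "side" or "top" or "wrist"; returns a dict with "img" (420x560x3 uint8, blue, green, red), "camera_matrix" (3x3 intrinsics, pixels), "k1" (the pictures are not rectified: a ray, as slopes to the right and down, at radius r is drawn at 1 + k1 r^2 times it, then the intrinsics apply), "extrinsics" (4x4, takes a point from camera to world coordinates); the wrist camera has in their place "hand_eye" (4x4, takes a point from camera to tool coordinates, whose origin is the TCP and whose axes are the flange's). Camera axes: x right, y down, z forward; pixel columns grow to the right and rows downward; lengths in m; the calibration is good to about 2 mm. A picture is of the moment at which its call begins: read the wrist's pose just before it. There is no depth.
- close_job(): hands the job in; it is judged then, once.
Trained networks look in a picture, given as the dict that the camera call returned (one of the last four; its "shot" number tells which), for a name from the list of things; names that differ only in an ending like _2 or _b are one class to them, and where a whole thing is asked for, a point or a joint stands for the part that bears it (a point fixed in the world has none). Each returns a list of dicts, best first, with "conf" (0 to 1); they miss things now and then, are a little off and sometimes report something else, mostly with a low value. They report only what shows in the picture. A call takes as long as a camera call. They do not tell look-alikes from the thing itself.
- spotter.trace(name, picture): "region" (420x560 bool, what is visible of it) and "box" ([left, top, width, height] in pixels, round what is visible of it).
The state is a dict: "time": time; "joint_positions": joint angles; "qvel": joint speeds; "joint_torque": joint torques, N m; "tool_pos": TCP position; "ee_rot": TCP orientation; "wrist_force": force on the tool from outside, world axes, zero at the start; "wrist_torque": the same for the moment, N m; "width": finger opening in m; "finger_force": force on a finger pad.
Only numpy, scipy, OpenCV 4.12 (cv2) and the standard library are available. Lean on these libraries where they do the work, as an engineer would, in place of code of your own. Each camera call takes 0.05 s, during which the arm holds its last target. There are 200 camera calls.

## Working session

There is one attempt and no reset: what is moved stays moved. The work goes in short steps, Python scripts to look and compute and a tool call to move; the robot and the scene stay as the last step left them, time stands still between calls to the robot, and variables do not carry over. Pictures are saved under pics/ and viewed, at most 10 in all, crops included, and the job is handed in when it is done.

Besides the shell and the picture viewer there is one more tool, called after "Emit:" in YAML: its name, and indented under it one key for each argument. servo_tool: Moves the arm, as the interface text tells. Its arguments: {"type":"object","properties":{"commands":{"type":"array","items":{"type":"number"}}},"required":["commands"]}

```bash
mkdir -p pics
python3 - <<'E'
from bench import robot, snapshot, spotter
import cv2, numpy as np, pickle
o=robot.get_obs(); print({k:np.round(v,4).tolist() for k,v in o.items()}, robot.tips_ahead)
for n in ("top","side"):
    s=snapshot(n); cv2.imwrite(f"pics/{n}0.png",s["img"]); pickle.dump(s,open(f"{n}0.pkl","wb"))
    print(n,s["camera_matrix"].round(1).tolist(),s["k1"],s["extrinsics"].round(3).tolist())
    for t in ("jig","leaf","blank5","blank1","marker_pen","screwdriver_b","tape_roll"):
        r=spotter.trace(t,s); print(t,[(round(d["conf"],2),[int(v) for v in d["box"]]) for d in r][:4])
E
```

```text
{'time': 0.0, 'joint_positions': [-1.3411, 0.0879, 1.3722, -0.0, 1.6836, -0.1031], 'qvel': [0.0001, -0.0004, 0.0012, 0.0009, 0.001, 0.0034], 'joint_torque': [-0.0002, -34.0174, -30.2432, 0.0718, 0.0329, -0.0002], 'tool_pos': [0.1796, -0.5193, 0.2153], 'ee_rot': [-3.1395, -0.0002, 0.3328], 'wrist_force': [-0.5677, -0.1291, -0.4558], 'wrist_torque': [0.0118, -0.0301, 0.0276], 'finger_force': 0.0, 'width': 0.0941} 0.011
top [[493.9, 0.0, 279.4], [0.0, 493.9, 213.3], [0.0, 0.0, 1.0]] -0.05852942899102669 [[-0.013, -0.982, 0.19, 0.375], [-1.0, 0.01, -0.017, 0.172], [0.015, -0.19, -0.982, 1.032], [0.0, 0.0, 0.0, 1.0]]
jig [(0.93, [279, 171, 81, 60])]
leaf [(0.98, [323, 175, 34, 39])]
blank5 [(0.77, [270, 186, 49, 57]), (0.72, [120, 161, 44, 55])]
blank1 [(0.77, [270, 186, 49, 57]), (0.72, [120, 161, 44, 55])]
marker_pen [(0.55, [263, 155, 56, 21])]
screwdriver_b [(0.56, [353, 157, 24, 72])]
tape_roll [(0.57, [354, 233, 29, 29])]
side [[403.9, 0.0, 274.1], [0.0, 403.9, 216.2], [0.0, 0.0, 1.0]] -0.0728800940382372 [[0.946, -0.123, 0.299, 0.303], [-0.322, -0.436, 0.84, -0.539], [0.027, -0.892, -0.452, 0.45], [0.0, 0.0, 0.0, 1.0]]
jig [(0.75, [274, 200, 71, 79])]
leaf [(0.9, [299, 200, 38, 61])]
blank5 [(0.85, [245, 183, 47, 15]), (0.73, [254, 227, 51, 31]), (0.44, [254, 246, 31, 14]), (0.42, [277, 249, 3, 9])]
blank1 [(0.85, [245, 183, 47, 15]), (0.73, [254, 227, 51, 31]), (0.44, [254, 246, 31, 14]), (0.42, [277, 249, 3, 9])]
marker_pen [(0.55, [277, 198, 64, 82]), (0.46, [330, 240, 26, 22])]
screwdriver_b [(0.71, [304, 277, 76, 32]), (0.38, [254, 227, 49, 30])]
tape_roll [(0.58, [262, 289, 34, 36])]
```

Run:
```python
import cv2, numpy as np
a=cv2.imread("pics/top0.png")[130:280,230:420]; b=cv2.imread("pics/side0.png")[160:340,210:400]
a=cv2.resize(a,None,fx=2.08,fy=2.08,interpolation=3); 
b=cv2.resize(b,None,fx=2.08,fy=2.08,interpolation=3)
c=np.zeros((400,800,3),np.uint8); c[:a.shape[0],:a.shape[1]]=a; c[:b.shape[0],400:400+b.shape[1]]=b
cv2.imwrite("pics/c0.png",c)
```

```text
(no output)
```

View pics/top0.png

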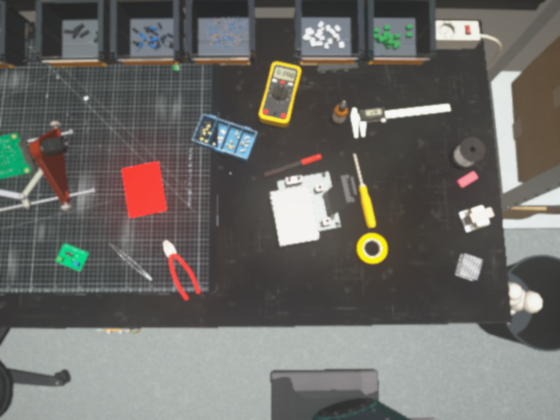

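View pics/c0.png

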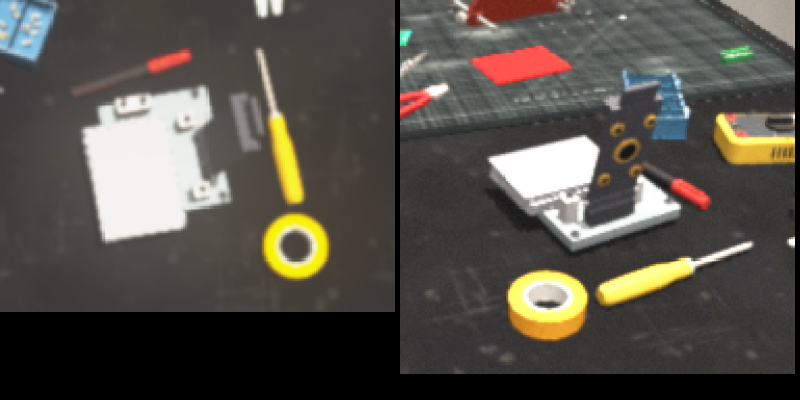

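Top view: the grey pack is at px (295,215), with stops at about (294,180), (319,188) and (327,221). The leaf is at (340,190) and the red look-alike sheet at (145,190). The pen is at (290,165), the screwdriver at (365,195) and the tape at (372,249). The only candidates for the pack are the grey one on the jig and the red sheet, and I choose the grey one.

```bash
cat > h.py <<'E'
import numpy as np, cv2, pickle
from scipy.spatial.transform import Rotation as Rn
def ray(s,uv,T):
    p=cv2.undistortPoints(np.array([[uv]],float),s["camera_matrix"],np.array([s["k1"],0,0,0,0.]))[0,0]
    return T[:3,3],T[:3,:3]@[p[0],p[1],1]
def onz(s,uv,z,T=None):
    T=s["extrinsics"] if T is None else T
    o,d=ray(s,uv,T); return o+d*(z-o[2])/d[2]
def proj(s,P,T):
    c=np.linalg.inv(T); q=(c[:3,:3]@np.atleast_2d(P).T).T+c[:3,3]
    x=q[:,:2]/q[:,2:]; r2=(x**2).sum(1,keepdims=True); x=x*(1+s["k1"]*r2)
    K=s["camera_matrix"]; return x*[K[0,0],K[1,1]]+K[:2,2]
def toolT(o):
    T=np.eye(4); T[:3,:3]=Rn.from_euler("xyz",o["ee_rot"]).as_matrix(); T[:3,3]=o["tool_pos"]; return T
def move(o,pos,yaw):  # shift in tool axes mm, rotvec deg, tool down
    T=toolT(o); R=Rn.from_euler("xyz",[np.pi,0,yaw])
    return (T[:3,:3].T@(np.array(pos)-T[:3,3])*1000).round(1), (Rn.from_matrix(T[:3,:3]).inv()*R).as_rotvec(degrees=True).round(2)
E
python3 - <<'E'
from h import *
from bench import robot,snapshot,spotter
s=pickle.load(open("top0.pkl","rb"))
a,b,e=[onz(s,p,.049) for p in((326.6,221.3),(319,187.7),(293,180))]
print(a,b,e,np.linalg.norm(a-b)); d=b-a; psi=np.arctan2(d[1],d[0]); print("psi",psi)
m=(a+b)/2; y=np.array([-np.sin(psi),np.cos(psi),0]); print("centre~",m+y*.046)
for n,p,z in(("tape",(368,248),.019),("pen",(291,165),.01),("sd",(365,193),.015),("packc",(295,214),.04)): print(n,onz(s,p,z))
w=snapshot("wrist"); print(w["hand_eye"].round(3).tolist(),w["camera_matrix"].tolist())
c=m+y*.046
o=robot.get_obs(); 
print(move(o,[c[0],c[1]-.0,.30],psi+np.pi/2))
E
```

```text
[0.54754804 0.06047243 0.049     ] [0.61764469 0.07392101 0.049     ] [0.63439373 0.12697597 0.049     ] 0.07137509880397663
psi 0.18955430352098956
centre~ [0.57392899 0.11237278 0.049     ]
tape [ 0.49580589 -0.0272072   0.019     ]
pen [0.67801593 0.1288656  0.01      ]
sd [ 0.61364847 -0.02705702  0.015     ]
packc [0.56494991 0.1237601  0.04      ]
[[-0.0, -0.964, -0.265, 0.077], [1.0, -0.0, 0.0, 0.0], [-0.0, -0.265, 0.964, -0.17], [0.0, 0.0, 0.0, 1.0]] [[341.52464139039927, 0.0, 277.961583727006], [0.0, 341.52464139039927, 209.4306313984348], [0.0, 0.0, 1.0]]
(array([ 579.1, -468.7,  -83.6]), array([ 1.000e-02,  1.000e-02, -8.179e+01]))
```

Emit:
servo_tool:
  commands: [0.583, -0.495, -0.034, 0, 0, -82, 0.06, 0.583, -0.495, -0.034, 0, 0, -82, 0.06, 0.583, -0.495, -0.034, 0, 0, -82, 0.06, 0.583, -0.495, -0.034, 0, 0, -82, 0.06, 0.583, -0.495, -0.034, 0, 0, -82, 0.06, 0.583, -0.495, -0.034, 0, 0, -82, 0.06, 0.583, -0.495, -0.034, 0, 0, -82, 0.06, 0.583, -0.495, -0.034, 0, 0, -82, 0.06, 0.583, -0.495, -0.034, 0, 0, -82, 0.06, 0.583, -0.495, -0.034, 0, 0, -82, 0.06]

```text
time: 2.1
tool_pos: [0.4983, 0.0196, 0.2447]
ee_rot: [3.141, 0.001, 1.764]
wrist_force: [1.3, -0.6, 0.2]
width: 0.06
finger_force: 0.0
```

Emit:
servo_tool:
  commands: [0.103, 0.0925, 0, 0, 0, 0, 0.06, 0.103, 0.0925, 0, 0, 0, 0, 0.06, 0.103, 0.0925, 0, 0, 0, 0, 0.06, 0.103, 0.0925, 0, 0, 0, 0, 0.06, 0.103, 0.0925, 0, 0, 0, 0, 0.06]

```text
time: 2.72
tool_pos: [0.5681, 0.135, 0.2446]
ee_rot: [3.141, 0.001, 1.762]
wrist_force: [-0.0, -0.0, 0.1]
width: 0.06
finger_force: 0.0
```

Run:
```python
from h import *
from bench import robot,snapshot,spotter
o=robot.get_obs(); print(o["tool_pos"],o["ee_rot"])
w=snapshot("wrist"); pickle.dump((o,w),open("w1.pkl","wb")); cv2.imwrite("pics/w1.png",w["img"])
```

```text
[0.56810649 0.13496351 0.24464647] [3.14144050e+00 7.22596026e-04 1.76221579e+00]
```

View pics/w1.png

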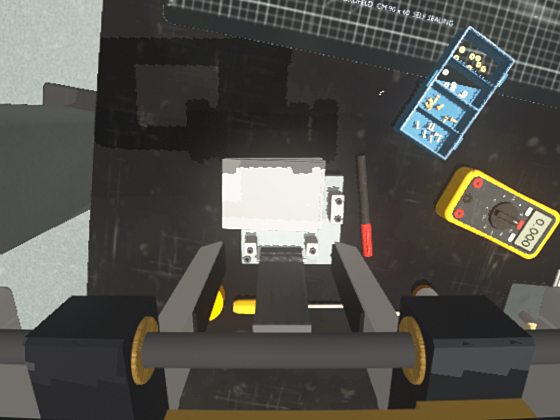

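The wrist view shows the pack at (275,195), stops a and b at about (251,250) and (313,250), and the end stop at (337,210). The pen is at (363,205), with the leaf below at (283,290). I'll check it in a close crop.

Run:
```python
import cv2
i=cv2.imread("pics/w1.png")[145:275,210:385]; cv2.imwrite("pics/w1c.png",cv2.resize(i,None,fx=4.5,fy=4.5,interpolation=cv2.INTER_CUBIC))
```

```text
(no output)
```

View pics/w1c.png

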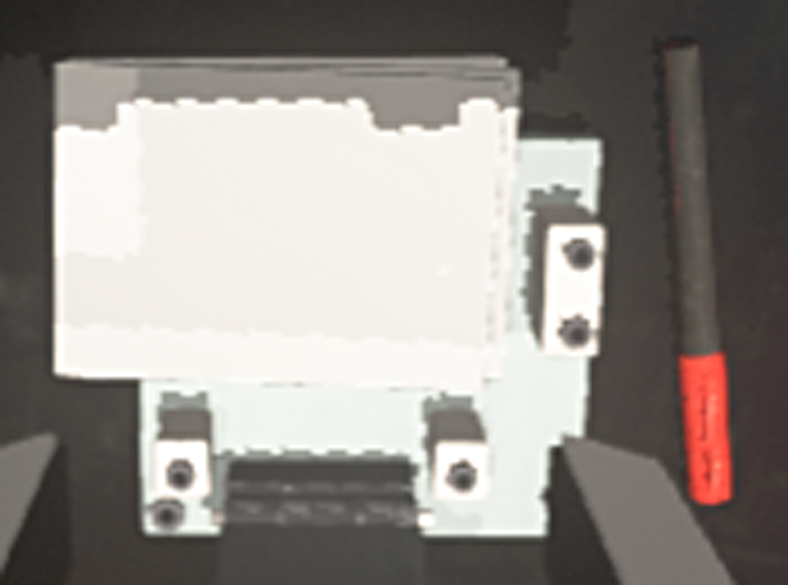

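The crop confirms the grey pack on the jig. The top edges of stops a, b and end are crisp, and the pack edges show about 10 mm of gap to the stops.

Run:
```python
from h import *
from scipy.optimize import least_squares
o,w=pickle.load(open("w1.pkl","rb")); T=toolT(o)@w["hand_eye"]
f=lambda p:(210+p[0]/4.5-.4,145+p[1]/4.5-.4)
px=[(157,440),(212,441),(433,440),(488,440),(548,225),(543,353)]
P=np.array([onz(w,f(p),.046,T) for p in px])[:,:2]
J=np.array([(-43,-40),(-29,-40),(29,-40),(43,-40),(55,17),(55,-17)])/1e3
def tr(q,J): c,s=np.cos(q[2]),np.sin(q[2]); return q[:2]+J@np.array([[c,s],[-s,c]])
r=least_squares(lambda q:(tr(q,J)-P).ravel(),[.574,.112,.19]); print(r.x,"res mm",(r.fun.reshape(-1,2)*1000).round(1).tolist())
np.save("jig.npy",r.x); q=r.x
def inv(p): c,s=np.cos(q[2]),np.sin(q[2]); return (np.array(p)[:2]-q[:2])@np.array([[c,-s],[s,c]])*1000
for n,p,z in (("top blank c1",(55,378),.04),("c2",(500,385),.04),("ul",(55,62),.04),("ur",(518,68),.04),("base bl",(142,535),.02),("base br",(545,535),.02),("base tr",(602,140),.02)): print(n,inv(onz(w,f(p),z,T)).round(1))
for n,p,z in (("pen top",(683,45),.008),("pen bot",(712,500),.008)): print(n,inv(onz(w,f(p),z,T)).round(1))
print("tcp jig",inv(o["tool_pos"]))
```

```text
[0.57682279 0.11237833 0.18951541] res mm [[-0.6, -0.1], [-0.7, 0.1], [0.9, 0.0], [0.8, 0.0], [-0.2, 0.5], [-0.2, -0.5]]
top blank c1 [-68.8 -25.4]
c2 [ 45.5 -27.1]
ul [-65.4  55.5]
ur [47.1 54.2]
base bl [-50.  -78.2]
base br [ 62.4 -78.1]
base tr [72.4 33.2]
pen top [94.9 56.5]
pen bot [111.8 -72.7]
tcp jig [-4.30557498 23.82281399]
```

Emit:
servo_tool:
  commands: [0.058, 0.004, 0, 0, 0, 0, 0.06, 0.058, 0.004, 0.06, 0, 0, 0, 0.06, 0.058, 0.004, 0.12, 0, 0, 0, 0.06, 0.058, 0.004, 0.17, 0, 0, 0, 0.06, 0.058, 0.004, 0.21, 0, 0, 0, 0.06, 0.058, 0.004, 0.219, 0, 0, 0, 0.06, 0.058, 0.004, 0.219, 0, 0, 0, 0.06, 0.058, 0.004, 0.219, 0, 0, 0, 0.06]

```text
time: 3.78
tool_pos: [0.5632, 0.1942, 0.0281]
ee_rot: [3.137, -0.0, 1.763]
wrist_force: [-0.2, 0.5, -0.2]
width: 0.06
finger_force: 0.0
```

```bash
cat >> h.py <<'E'
q=np.load("jig.npy")
def inv(p): c,s=np.cos(q[2]),np.sin(q[2]); return (np.array(p)[:2]-q[:2])@np.array([[c,-s],[s,c]])*1000
E
cat > st.py <<'E'
from h import *
from bench import robot
o=robot.get_obs(); F=o["wrist_force"]; c,s=np.cos(q[2]),np.sin(q[2])
print("t",round(o["time"],2),"jig",inv(o["tool_pos"]).round(2),"z",round(o["tool_pos"][2]*1000,2),"yaw-psi deg",np.degrees(o["ee_rot"][2]-q[2]).round(2),"F jig",np.round([c*F[0]+s*F[1],-s*F[0]+c*F[1],F[2]],1),"Mz",round(o["wrist_torque"][2],2),"w",round(o["width"],4))
E
python3 st.py
```

```text
t 3.77 jig [ 2.04 82.91] z 28.12 yaw-psi deg 90.18 F jig [-0.1  0.6 -0.2] Mz -0.03 w 0.06
```

Emit:
servo_tool:
  commands: [-0.015, -0.002, 0.002, 0, 0, 0.2, 0.06, -0.018, -0.002, 0.002, 0, 0, 0.2, 0.06, -0.021, -0.002, 0.002, 0, 0, 0.2, 0.06, -0.024, -0.002, 0.002, 0, 0, 0.2, 0.06, -0.027, -0.002, 0.002, 0, 0, 0.2, 0.06, -0.029, -0.002, 0.002, 0, 0, 0.2, 0.06, -0.031, -0.002, 0.002, 0, 0, 0.2, 0.06, -0.032, -0.002, 0.002, 0, 0, 0.2, 0.06]

```text
time: 4.78
tool_pos: [0.5653, 0.1628, 0.0232]
ee_rot: [-3.141, -0.001, 1.76]
wrist_force: [-0.8, 5.5, 2.3]
width: 0.0599
finger_force: 2.5
```

```bash
python3 st.py
```

```text
t 4.78 jig [-1.79 51.72] z 23.16 yaw-psi deg 90.01 F jig [0.2 5.5 2.3] Mz -0.03 w 0.0599
```

Emit:
servo_tool:
  commands: [-0.001, 0, 0, 0, 0, 0, 0.06, -0.002, 0, 0, 0, 0, 0, 0.06, -0.0025, 0, 0, 0, 0, 0, 0.06]

```text
time: 5.15
tool_pos: [0.5656, 0.1611, 0.0232]
ee_rot: [-3.141, -0.002, 1.761]
wrist_force: [-1.8, 7.2, 1.8]
width: 0.0599
finger_force: 3.6
```

```bash
python3 st.py
```

```text
t 5.15 jig [-1.87 49.96] z 23.21 yaw-psi deg 90.01 F jig [-0.4  7.4  1.8] Mz -0.12 w 0.0599
```

Emit:
servo_tool:
  commands: [-0.001, 0, 0, 0, 0, 0, 0.06, -0.0015, 0, 0, 0, 0, 0, 0.06, -0.0015, 0, 0, 0, 0, 0, 0.06]

```text
time: 5.52
tool_pos: [0.5656, 0.1611, 0.0232]
ee_rot: [-3.141, -0.005, 1.761]
wrist_force: [-1.7, 9.0, 2.9]
width: 0.0597
finger_force: 4.9
```

```bash
python3 st.py
```

```text
t 5.53 jig [-1.87 49.94] z 23.25 yaw-psi deg 90.02 F jig [-0.   9.2  2.9] Mz -0.16 w 0.0597
```

Emit:
servo_tool:
  commands: [-0.002, 0, 0, 0, 0, 0, 0.06, -0.004, 0, 0, 0, 0, 0, 0.06, -0.004, 0, 0, 0, 0, 0, 0.06]

```text
time: 5.9
tool_pos: [0.5656, 0.161, 0.0233]
ee_rot: [3.141, -0.012, 1.761]
wrist_force: [-2.3, 17.3, 2.1]
width: 0.0599
finger_force: 9.3
```

```bash
python3 st.py
```

```text
t 5.9 jig [-1.85 49.86] z 23.32 yaw-psi deg 90.02 F jig [ 1.  17.4  2.1] Mz -0.33 w 0.0599
```

Emit:
servo_tool:
  commands: [0.03, 0, 0, 0, 0, 0, 0.06, 0.03, -0.002, 0, 0, 0, 0, 0.0, 0.03, -0.05, 0, 0, 0, 0, 0.0, 0.03, -0.093, 0, 0, 0, 0, 0, 0.03, -0.093, 0, 0, 0, 0, 0, 0, -0.093, 0, 0, 0, 0, 0, -0.044, -0.093, 0, 0, 0, 0, 0, -0.044, -0.093, 0, 0, 0, 0, 0, -0.044, -0.093, 0, 0, 0, 0, 0]

```text
time: 7.02
tool_pos: [0.4848, 0.0932, 0.0233]
ee_rot: [3.141, 0.0, 1.759]
wrist_force: [-0.3, 0.0, 0.5]
width: 0.0001
finger_force: 0.0
```

```bash
python3 st.py
python3 - <<'E'
from h import *
from bench import robot,snapshot
o=robot.get_obs(); w=snapshot("wrist"); cv2.imwrite("pics/w2.png",w["img"]); pickle.dump((o,w),open("w2.pkl","wb"))
E
```

```text
t 7.03 jig [-94.02  -1.46] z 23.32 yaw-psi deg 89.94 F jig [-0.3  0.1  0.5] Mz -0.02 w 0.0001
```

View pics/w2.png

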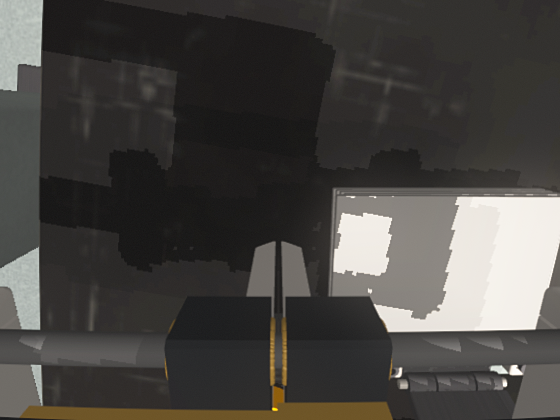

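The view shows the pack's +y edge nearly flush (row ~190), with the fingers left of its -x edge (column 333). Next is the push towards +x.

Emit:
servo_tool:
  commands: [0.001, 0.008, 0, 0, 0, 0, 0, 0.001, 0.011, 0, 0, 0, 0, 0, 0.001, 0.014, 0, 0, 0, 0, 0, 0.001, 0.017, 0, 0, 0, 0, 0, 0.001, 0.02, 0, 0, 0, 0, 0, 0.001, 0.022, 0, 0, 0, 0, 0, 0.001, 0.023, 0, 0, 0, 0, 0, 0.001, 0.024, 0, 0, 0, 0, 0]

```text
time: 8.07
tool_pos: [0.5068, 0.0994, 0.0229]
ee_rot: [-3.14, -0.0, 1.76]
wrist_force: [-4.8, -0.2, 1.3]
width: 0.0004
finger_force: 2.5
```

```bash
python3 st.py
```

```text
t 8.07 jig [-71.19   0.4 ] z 22.92 yaw-psi deg 90.01 F jig [-4.8  0.7  1.3] Mz 0.03 w 0.0004
```

Emit:
servo_tool:
  commands: [0, 0.001, 0, 0, 0, 0, 0, 0, 0.002, 0, 0, 0, 0, 0, 0, 0.003, 0, 0, 0, 0, 0, 0, 0.004, 0, 0, 0, 0, 0, 0, 0.0045, 0, 0, 0, 0, 0]

```text
time: 8.7
tool_pos: [0.51, 0.1, 0.0229]
ee_rot: [-3.137, -0.0, 1.761]
wrist_force: [-8.8, -0.9, 3.8]
width: 0.0002
finger_force: 4.0
```

```bash
python3 st.py
```

```text
t 8.7 jig [-67.99   0.4 ] z 22.9 yaw-psi deg 90.01 F jig [-8.8  0.8  3.8] Mz 0.05 w 0.0002
```

Emit:
servo_tool:
  commands: [0, 0.002, 0, 0, 0, 0, 0, 0, 0.004, 0, 0, 0, 0, 0, 0, 0.004, 0, 0, 0, 0, 0]

```text
time: 9.07
tool_pos: [0.51, 0.1, 0.0226]
ee_rot: [-3.128, -0.0, 1.761]
wrist_force: [-16.8, -2.3, 11.2]
width: 0.0003
finger_force: 8.7
```

```bash
python3 st.py
```

```text
t 9.07 jig [-67.99   0.41] z 22.56 yaw-psi deg 90.03 F jig [-16.9   0.9  11.2] Mz -0.03 w 0.0003
```

Emit:
servo_tool:
  commands: [0, -0.03, 0, 0, 0, 0, 0, 0.055, -0.03, 0, 0, 0, 0, 0, 0.074, -0.03, 0, 0, 0, 0, 0, 0.074, 0.02, 0, 0, 0, 0, 0.06, 0.074, 0.0625, 0, 0, 0, 0, 0.06, 0.074, 0.0625, 0, 0, 0, 0, 0.06, 0.074, 0.0625, 0, 0, 0, 0, 0.06, 0.06, 0.0625, 0, 0, 0, 0, 0.06, 0.055, 0.0625, 0, 0, 0, 0, 0.06, 0.053, 0.0625, 0, 0, 0, 0, 0.06]

```text
time: 10.32
tool_pos: [0.5669, 0.1639, 0.0235]
ee_rot: [3.141, 0.0, 1.759]
wrist_force: [-0.6, -0.0, 0.4]
width: 0.0598
finger_force: 0.0
```

```bash
python3 st.py
```

```text
t 10.32 jig [-2.000e-02  5.242e+01] z 23.53 yaw-psi deg 89.95 F jig [-0.6  0.1  0.4] Mz -0.01 w 0.0598
```

Emit:
servo_tool:
  commands: [-0.002, 0, 0, 0, 0, 0, 0.06, -0.0035, 0, 0, 0, 0, 0, 0.06, -0.005, 0, 0, 0, 0, 0, 0.06, -0.0075, 0, 0, 0, 0, 0, 0.06, -0.0095, 0, 0, 0, 0, 0, 0.06, -0.0095, 0, 0, 0, 0, 0, 0.06]

```text
time: 11.08
tool_pos: [0.5676, 0.1614, 0.0234]
ee_rot: [3.142, -0.011, 1.761]
wrist_force: [-2.8, 14.6, 1.1]
width: 0.0603
finger_force: 7.3
```

```bash
python3 st.py
```

```text
t 11.07 jig [ 0.16 49.84] z 23.4 yaw-psi deg 90.03 F jig [ 0.  14.8  1.1] Mz -0.36 w 0.0603
```

Emit:
servo_tool:
  commands: [0.03, 0, 0, 0, 0, 0, 0.06, 0.03, -0.002, 0, 0, 0, 0, 0.0, 0.03, -0.055, 0, 0, 0, 0, 0.0, 0.03, -0.09, 0, 0, 0, 0, 0, 0.03, -0.09, 0, 0, 0, 0, 0, 0, -0.09, 0, 0, 0, 0, 0, -0.043, -0.09, 0, 0, 0, 0, 0, -0.043, -0.085, 0, 0, 0, 0, 0, -0.043, -0.078, 0, 0, 0, 0, 0, -0.043, -0.071, 0, 0, 0, 0, 0]

```text
time: 12.32
tool_pos: [0.5081, 0.1005, 0.0233]
ee_rot: [3.141, -0.0, 1.761]
wrist_force: [-0.3, -0.3, -1.0]
width: 0.0001
finger_force: 0.0
```

```bash
python3 st.py
```

```text
t 12.32 jig [-69.73   1.28] z 23.25 yaw-psi deg 90.06 F jig [-0.3 -0.2 -1. ] Mz 0.02 w 0.0001
```

Push to the end stop, then retreat and rise to the viewing pose.

Emit:
servo_tool:
  commands: [-0.001, 0.001, 0, 0, 0, 0, 0, -0.001, 0.002, 0, 0, 0, 0, 0, -0.001, 0.004, 0, 0, 0, 0, 0, -0.001, 0.006, 0, 0, 0, 0, 0, -0.001, 0.008, 0, 0, 0, 0, 0, -0.001, 0.008, 0, 0, 0, 0, 0]

```text
time: 13.08
tool_pos: [0.5101, 0.0996, 0.0224]
ee_rot: [-3.129, -0.0, 1.761]
wrist_force: [-12.1, -3.0, 8.1]
width: 0.0003
finger_force: 6.4
```

```bash
python3 st.py
```

```text
t 13.07 jig [-67.96   0.07] z 22.41 yaw-psi deg 90.03 F jig [-12.5  -0.6   8.1] Mz 0.01 w 0.0003
```

Emit:
servo_tool:
  commands: [-0.001, -0.025, 0, 0, 0, 0, 0, -0.001, -0.025, -0.06, 0, 0, 0, 0, 0.02, 0.0, -0.12, 0, 0, 0, 0, 0.03, 0.04, -0.17, 0, 0, 0, 0, 0.03, 0.061, -0.207, 0, 0, 0, 0, 0.03, 0.061, -0.207, 0, 0, 0, 0, 0.03, 0.061, -0.207, 0, 0, 0, 0, 0.03, 0.061, -0.207, 0, 0, 0, 0]

```text
time: 14.08
tool_pos: [0.5681, 0.1409, 0.2279]
ee_rot: [-3.137, -0.0, 1.76]
wrist_force: [-0.5, -0.2, 0.6]
width: 0.0002
finger_force: 0.0
```

```bash
python3 st.py
python3 - <<'E'
from h import *
from bench import robot,snapshot
o=robot.get_obs(); w=snapshot("wrist"); pickle.dump((o,w),open("w3.pkl","wb"))
T=toolT(o)@w["hand_eye"]; c,s=np.cos(q[2]),np.sin(q[2])
i=w["img"][150:290,200:375]; i=cv2.resize(i,None,fx=4.5,fy=4.27,interpolation=cv2.INTER_CUBIC)
cv2.imwrite("pics/w3.png",i)
def J(x,y,z): return [q[0]+(c*x-s*y)/1e3,q[1]+(s*x+c*y)/1e3,z/1e3]
for z in (40,20): print(z,((proj(w,[J(x,y,z) for x,y in((-55,40),(55,40),(55,-40),(-55,-40))],T)+.4-[200,150])*[4.5,4.27]).round().tolist())
E
```

```text
t 14.07 jig [-3.19 29.66] z 227.88 yaw-psi deg 90.0 F jig [-0.6 -0.1  0.6] Mz -0.05 w 0.0002
40 [[135.0, 133.0], [601.0, 133.0], [588.0, 433.0], [148.0, 432.0]]
20 [[147.0, 119.0], [589.0, 119.0], [577.0, 405.0], [158.0, 405.0]]
```

View pics/w3.png

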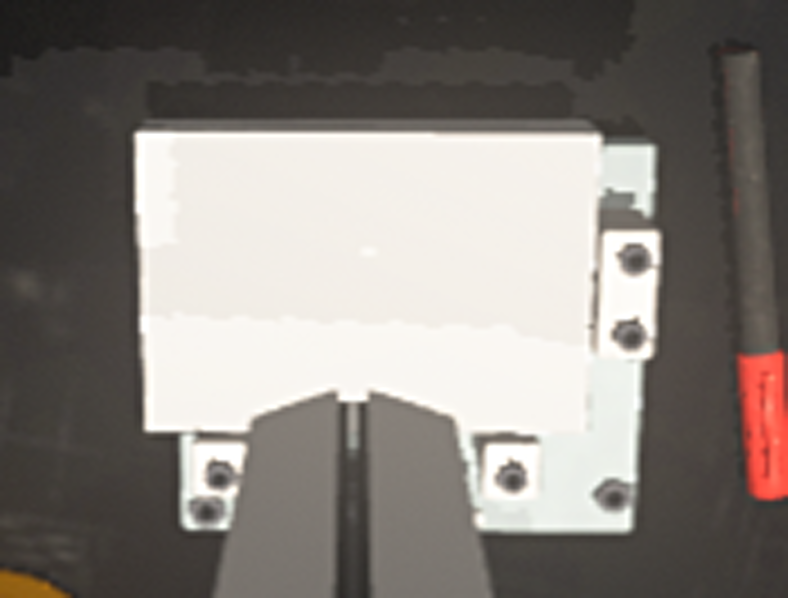

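The squared pack matches the projected home outline: corners at (135,131) and (601,133) against predictions of (135,133) and (601,133). Edges are against all three stops. Next I go behind the leaf.

Emit:
servo_tool:
  commands: [-0.06, 0.003, 0, 0, 0, 0, 0, -0.12, 0.003, 0, 0, 0, 0, 0, -0.162, 0.003, 0, 0, 0, 0, 0, -0.162, 0.003, 0, 0, 0, 0, 0, -0.162, 0.003, 0.04, 0, 0, 0, 0, -0.162, 0.003, 0.065, 0, 0, 0, 0, -0.162, 0.003, 0.065, 0, 0, 0, 0, -0.162, 0.003, 0.065, 0, 0, 0, 0]

```text
time: 15.12
tool_pos: [0.6032, -0.0165, 0.1662]
ee_rot: [3.14, 0.0, 1.761]
wrist_force: [0.6, 0.6, 0.7]
width: 0.0007
finger_force: 0.0
```

```bash
python3 st.py;  python3 - <<'E'
from h import *
from bench import snapshot
s=snapshot("side"); cv2.imwrite("pics/s2.png",cv2.resize(s["img"][140:330,190:420],None,fx=3.4,fy=3.1,interpolation=cv2.INTER_CUBIC))
E
```

```text
t 15.12 jig [   1.65 -131.58] z 166.25 yaw-psi deg 90.06 F jig [0.7 0.5 0.7] Mz 0.03 w 0.0007
```

View pics/s2.png

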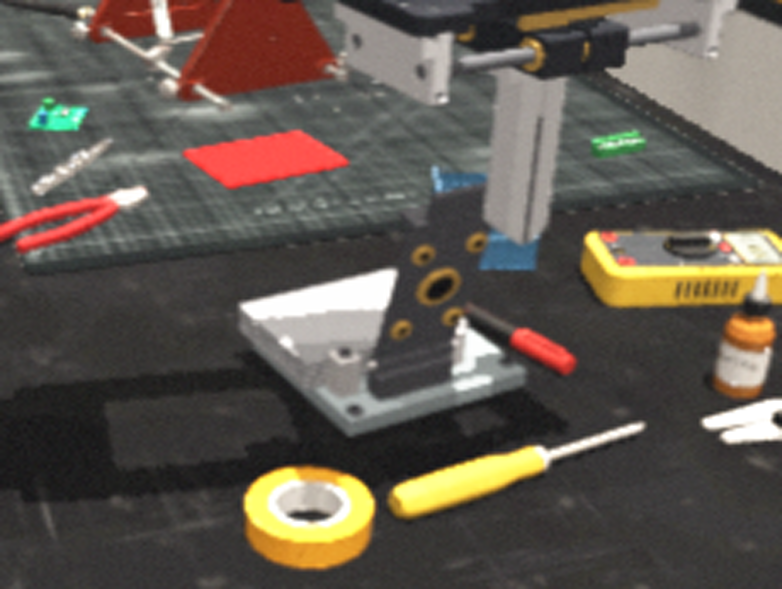

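Run:
```python
from h import *
s=pickle.load(open("side0.pkl","rb")); c,S=np.cos(q[2]),np.sin(q[2])
J=lambda x,y,z:[q[0]+(c*x-S*y)/1e3,q[1]+(S*x+c*y)/1e3,z/1e3]
f=lambda P:((proj(s,P,s["extrinsics"])-[190,140])*[3.4,3.1]).round().tolist()
print("tips",f([J(1.6,-131.6,155)]))
for t in (1.75,1.85,1.95): print(t,"tab end +-18",f([J(x,-62+128*np.cos(t)-3*np.sin(t),43+128*np.sin(t)+3*np.cos(t)) for x in(-18,18)]), "bush y mid 70", f([J(0,-62+65*np.cos(t)-3*np.sin(t),43+65*np.sin(t)+3*np.cos(t))]))
```

```text
tips [[509.0, 234.0]]
1.75 tab end +-18 [[426.0, 187.0], [484.0, 175.0]] bush y mid 70 [[433.0, 271.0]]
1.85 tab end +-18 [[440.0, 201.0], [498.0, 188.0]] bush y mid 70 [[440.0, 278.0]]
1.95 tab end +-18 [[453.0, 217.0], [512.0, 204.0]] bush y mid 70 [[446.0, 286.0]]
```

Seen tab end is about (430–485,190), so the leaf is at roughly 1.77 rad. The tape, screwdriver and pen are untouched. Pushing the tab towards +y.

Emit:
servo_tool:
  commands: [0.022, -0.0015, 0, 0, 0, 0, 0, 0.03, -0.0015, 0, 0, 0, 0, 0, 0.036, -0.0015, 0, 0, 0, 0, 0, 0.042, -0.0015, 0, 0, 0, 0, 0, 0.048, -0.0015, 0, 0, 0, 0, 0, 0.054, -0.0015, 0, 0, 0, 0, 0, 0.06, -0.0015, 0, 0, 0, 0, 0]

```text
time: 16.05
tool_pos: [0.5901, 0.0416, 0.1651]
ee_rot: [-3.141, -0.0, 1.76]
wrist_force: [0.7, -1.6, 1.5]
width: 0.0005
finger_force: 0.8
```

```bash
python3 st.py
```

```text
t 16.05 jig [ -0.25 -71.97] z 165.05 yaw-psi deg 90.0 F jig [ 0.4 -1.7  1.5] Mz -0.04 w 0.0005
```

Emit:
servo_tool:
  commands: [0.0135, 0, -0.002, 0, 0, 0, 0, 0.029, 0, -0.0015, 0, 0, 0, 0, 0.044, 0, 0.0015, 0, 0, 0, 0, 0.059, 0, 0.0065, 0, 0, 0, 0, 0.073, 0, 0.0135, 0, 0, 0, 0, 0.086, 0, 0.023, 0, 0, 0, 0, 0.0975, 0, 0.034, 0, 0, 0, 0, 0.1065, 0, 0.0475, 0, 0, 0, 0]

```text
time: 17.05
tool_pos: [0.57, 0.147, 0.117]
ee_rot: [3.141, -0.001, 1.761]
wrist_force: [0.5, 1.2, 0.8]
width: 0.0002
finger_force: 0.3
```

```bash
python3 st.py
```

```text
t 17.05 jig [-0.22 35.29] z 116.96 yaw-psi deg 90.03 F jig [0.7 1.1 0.8] Mz 0.0 w 0.0002
```

```bash
python3 - <<'E'
from h import *
from bench import snapshot
s=snapshot("side"); cv2.imwrite("pics/s3.png",cv2.resize(s["img"][140:330,190:420],None,fx=3.4,fy=3.1,interpolation=cv2.INTER_CUBIC))
E
python3 st.py
```

```text
t 17.1 jig [-1.6  36.26] z 114.41 yaw-psi deg 90.07 F jig [-1.   0.9 -0.4] Mz 0.02 w 0.0004
```

View pics/s3.png

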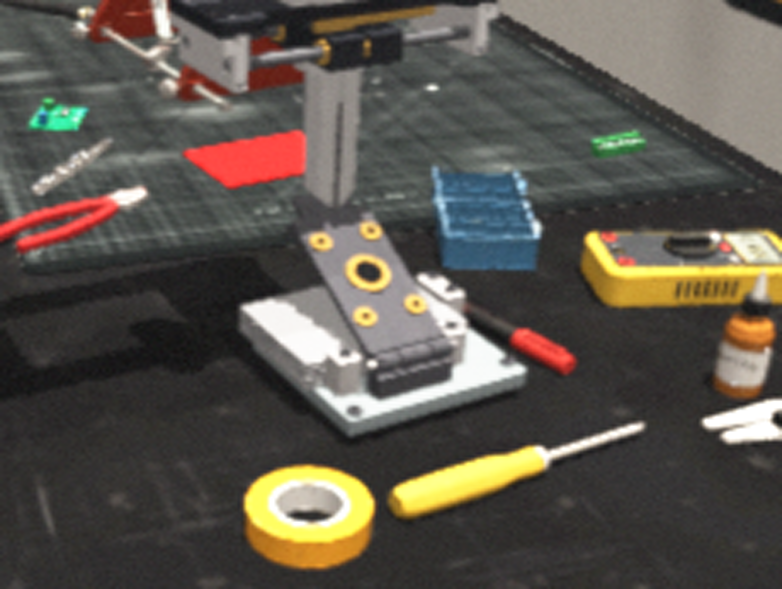

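The finger sits on the tab at (330,205) and the leaf is about 30° above closed, following. The pack is still square. Continuing down.

Emit:
servo_tool:
  commands: [0.007, 0, 0.0145, 0, 0, 0, 0, 0.0125, 0, 0.03, 0, 0, 0, 0, 0.0155, 0, 0.0455, 0, 0, 0, 0, 0.0165, 0, 0.053, 0, 0, 0, 0, 0.017, 0, 0.057, 0, 0, 0, 0, 0.017, 0, 0.059, 0, 0, 0, 0, 0.017, 0, 0.06, 0, 0, 0, 0]

```text
time: 17.98
tool_pos: [0.5673, 0.1625, 0.0581]
ee_rot: [3.141, 0.0, 1.76]
wrist_force: [0.0, -0.2, -0.1]
width: 0.0006
finger_force: 0.1
```

```bash
python3 st.py
```

```text
t 17.98 jig [ 0.07 51.05] z 58.11 yaw-psi deg 90.0 F jig [-0.  -0.2 -0.1] Mz 0.01 w 0.0006
```

Emit:
servo_tool:
  commands: [0, 0, 0.001, 0, 0, 0, 0, 0, 0, 0.002, 0, 0, 0, 0, 0, 0, 0.003, 0, 0, 0, 0, 0, 0, 0.003, 0, 0, 0, 0]

```text
time: 18.48
tool_pos: [0.5674, 0.1626, 0.0572]
ee_rot: [3.14, 0.0, 1.76]
wrist_force: [-4.0, -1.1, 8.3]
width: 0.0006
finger_force: 4.3
```

```bash
python3 st.py
```

```text
t 18.48 jig [ 0.18 51.09] z 57.2 yaw-psi deg 90.01 F jig [-4.1 -0.4  8.3] Mz 0.0 w 0.0006
```

Emit:
servo_tool:
  commands: [0, 0, 0.0015, 0, 0, 0, 0, 0, 0, 0.0015, 0, 0, 0, 0]

```text
time: 18.73
tool_pos: [0.5674, 0.1626, 0.0571]
ee_rot: [3.14, 0.0, 1.761]
wrist_force: [-6.5, -1.4, 13.9]
width: 0.0005
finger_force: 6.9
```

```bash
python3 st.py
```

```text
t 18.73 jig [ 0.21 51.09] z 57.12 yaw-psi deg 90.01 F jig [-6.7 -0.1 13.9] Mz -0.05 w 0.0005
```

Emit:
servo_tool:
  commands: [0, 0, -0.01, 0, 0, 0, 0, 0, 0, -0.06, 0, 0, 0, 0, 0.02, 0, -0.12, 0, 0, 0, 0, 0.04, 0, -0.16, 0, 0, 0, 0, 0.06, 0, -0.18, 0, 0, 0, 0, 0.06, 0, -0.18, 0, 0, 0, 0, 0.06, 0, -0.18, 0, 0, 0, 0]

```text
time: 19.6
tool_pos: [0.5553, 0.2209, 0.2315]
ee_rot: [-3.139, 0.001, 1.76]
wrist_force: [0.1, -0.5, -0.7]
width: 0.0005
finger_force: 0.0
```

```bash
python3 st.py
python3 - <<'E'
from h import *
from bench import snapshot,robot
o=robot.get_obs(); w=snapshot("wrist"); s=snapshot("side")
T=toolT(o)@w["hand_eye"]; c,S=np.cos(q[2]),np.sin(q[2])
a=cv2.resize(s["img"][190:330,230:360],(390,420),interpolation=2)
J=lambda x,y,z:[q[0]+(c*x-S*y)/1e3,q[1]+(S*x+c*y)/1e3,z/1e3]
p=proj(w,[J(0,0,40)],T)[0]; u,v=int(p[0])-75,max(int(p[1])-75,0)
b=cv2.resize(w["img"][v:v+160,u:u+150],(394,420),interpolation=2)
cv2.imwrite("pics/f.png",np.hstack([a,b]))
print(((proj(w,[J(x,y,z) for x,y,z in((-18,66,46),(18,66,46),(-55,40,40),(55,40,40),(55,-40,40))],T)-[u,v])*2.626+[390,0]).round().tolist())
E
```

```text
t 19.6 jig [ -0.69 110.6 ] z 231.49 yaw-psi deg 90.0 F jig [-0.  -0.5 -0.7] Mz 0.02 w 0.0005
[[546.0, 61.0], [632.0, 61.0], [462.0, 114.0], [716.0, 114.0], [709.0, 276.0]]
```

View pics/f.png

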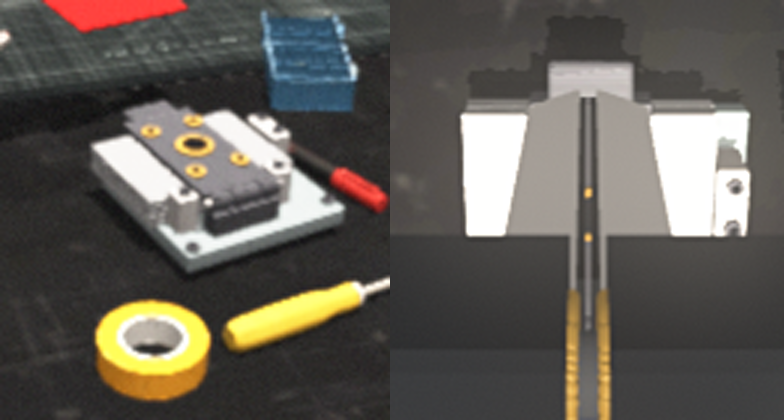

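The leaf lies flat on the square pack: the tab end at (548–632,62) matches the closed prediction of (546–632,61). The pen, screwdriver and tape are untouched and the arm is clear, so I'm handing in.

```bash
python3 -c "
from bench import close_job; print(close_job())"
```

```text
the job is handed in; nothing more can be done
None
```

The pack is squared against all three stops and the leaf is fully closed and released. The pen, screwdriver and tape were left alone, and the job was handed in at about 20 s.

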